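Lock the holder, draw the electrode and hold it over the rinse beaker

TASK

Lock the loose electrode holder into its dock: turn the lock collar counter-clockwise (seen from above) as far as it goes, to its locked mark, so that its arm lies over the holder's foot. Then draw the electrode by its cap out of its sloping well, turn it upright, tip down, and finish while still holding it at rest with the tip a few centimetres above the middle of the mouth of the widest beaker, ready for rinsing. Leave the holder in its dock and do not push or tip any glassware.

Things in the scene. Friction and masses are not known exactly. Their poses are not given: they have to be found in the camera images.
- lock_collar (a joint): Turning angle of the steel lock collar on the dock (rad). It grows counter-clockwise seen from above. It starts between 0 and 0.35 (unlocked) and stops hard at 1.35, its locked mark. Stiff friction only (0.06 N m), it stays where it is left.
- collar_grip (a point): Point on the collar's upright axis, 52 mm above the table: grip here. Its head is a steel block 46 mm (this x) by 36 mm (this y), 26 to 66 mm above the table; pinch the flats 36 mm apart, along y. Under it a round flange, diameter 56, 10 to 27 mm above the table, with a flat clamp arm (18 mm wide, top 27 mm above the table) reaching 96 mm along +x. The frame turns with the collar; z up.
- electrode_cap (a point): Centre of the electrode's black cap, the place to grip: 12 x 12 mm, 36 mm along the rod; 107 mm above the table at the start. y runs along the rod toward the tip; x is level, across the rod: pinch along x; z the third. Rod 134 mm, 30 g; glass stem 9 x 9 x 98 mm. At the start it leans 50 degrees from vertical, cap up toward the robot; cap and 31 mm of stem stand out of the well.
- electrode_tip (a point): The tip of the electrode's stem, 116 mm from the cap's centre along the rod (y), axes as for the cap.
- holder: Loose white holder, 0.5 kg; origin: centre of its foot's underside, 10 mm above the table, z up. Foot 80 x 64 x 8 mm, inside a low rim on the fixed aluminium dock plate (100 x 230 x 10 mm). The collar's axis lies 105 mm to its +y side and 20 mm to +x (holder axes).
- well_mouth (a point): Centre of the mouth of the holder's sloping square well (axes as the holder). The well leans 50 degrees from vertical; its way out runs along (-0.766, 0, 0.643) in these axes. Outside 20 x 20 mm, inside 12 x 12 mm (about 1.5 mm play round the stem), 67 mm deep.
- well_bottom (a point): Centre of the closed lower end of the well, on the well's axis, 67 mm from the mouth (axes as the holder).
- wide_beaker_mouth (a point): Centre of the mouth of the widest glass beaker, outside diameter 86 mm, 86 mm high, wall about 8 mm, this point at the level of the rim. It stands upright on the table behind the dock, in a row with the small beaker and the conical flask, in any order. Loose, 80 g.
- small_beaker_mouth (a point): Rim centre of the small glass beaker, 55 mm wide, 58 mm high; leave it alone.
- flask_mouth (a point): Rim centre of the conical glass flask, 61 mm wide, 105 mm high; leave it alone.
Mind the look-alikes: they are no part of the job. Leave any blue look-alike of the part that bears wide_beaker_mouth alone.

How it is judged (in metres and radians):
On the way, in this order (a step that is already met when the one before it is completed fails the run):
1. the collar is turned to its locked mark while the electrode is still in its well (value of joint lock_collar above 1.25 rad and distance between electrode_tip and well_bottom below 0.015 m), for 0.2 s.
2. the electrode is drawn wholly out of the well, the collar still locked (value of joint lock_collar above 1.25 rad and z of electrode_tip in the frame of well_mouth above 0.01 m and distance between electrode_tip and well_bottom above 0.075 m), for 0.1 s.
At the end, for the whole second after the job is handed in: Collar over 1.25; electrode gripped and still, within 12 degrees of upright, tip down, 8 to 100 mm above the wide beaker's rim and within 25 mm of its middle, touching neither beaker nor holder; holder within 12 mm, glassware within 25 mm of where it stood (value of joint lock_collar above 1.25 rad and angle between electrode_tip's own y axis and vertical above 2.93 rad and horizontal distance between electrode_tip and wide_beaker_mouth below 0.025 m and z of electrode_tip in the frame of wide_beaker_mouth between 0.008 and 0.1 m and contact force between the fingers and electrode above 0.5 N and contact force between electrode and wide_beaker below 0.1 N and contact force between electrode and holder below 0.1 N and linear speed of electrode below 0.03 m/s and distance of holder from where it was at the start of the episode below 0.012 m and distance of each of wide_beaker_mouth, small_beaker_mouth, flask_mouth from where it was at the start of the episode below 0.025 m); the arm keeps its last pose, push and grip.
It fails at once if a beaker or the flask is pushed or tipped (its mouth moves more than 25 mm) (distance of any of wide_beaker_mouth, small_beaker_mouth, flask_mouth from where it was at the start of the episode above 0.025 m).
It fails at once if the holder is pulled out of its dock (moves more than 20 mm) (distance of holder from where it was at the start of the episode above 0.02 m).
It also fails if it takes over 61 s, if anything falls off the work surface, if the arm or the gripper's body presses on something with over 40 N, if the wrist force passes 120 N, or if a joint passes its speed limit or range.

ROBOT

A 6-joint arm with a two-finger parallel gripper is mounted at the origin on the work surface; the furniture and walls round the work are solid. World frame = base frame: x ahead of the robot, y to its left, z up, the work surface at z = 0. Lengths are in m, angles in degrees, forces in N, time in s.
With the tool pointing down it reaches from about 0.275 to 0.975 m from the base axis. Payload 8.4 kg.
Tool frame: the origin (TCP) lies between the finger pads; the fingertips stand 14 mm ahead of it and the grasp point (between the pads) lies 5 mm behind it (manip.nose_length is the distance from the TCP to the fingertips, in m); z points along the fingers, y is the line along which they close (so a half turn about z gives the same grasp; the last joint's range is limited). The gripper opens to 92 mm and grips with 3 to 60 N. Pads are 20 mm wide; open, the fingers measure 128 mm over their backs; the gripper's body (75 mm by 189 mm) begins 69 mm behind the grasp point.
Start: joints at [69.133, 20.225, 93.587, -0, 66.188, -0.138], TCP at [0.221, 0.585, 0.229] pointing down, gripper open.
Joint ranges: [-150.9, 150.9], [-52.94, 120.26], [3.33, 152.33], [-74.26, 254.26], [0, 154.13], [-172.89, 172.89]. Speed limits (degrees/s): [127.2, 127.2, 159.86, 180, 180, 180].

INTERFACE

Orientations are given as a 3x3 rotation matrix whose columns are the frame's x, y, z axes.
In Python, from cell import manip gives the robot as it stands. The module is installed in compiled form; this text tells all that it offers.
- The arm moves only by the tool move_arm, never from a script. Its argument "targets" is a list of rows, each a list of 3 entries, a list of its own where there are three numbers: the turn, a rotation vector about the tool's x, y, z in rad, then the shift along the tool's x, y, z in m, then the finger opening in m, from 0 to 0.0919. In form: [[[ax, ay, az], [x, y, z], hand], ...]. A call has 1 to 8 rows; each row shifts and turns the commanded pose from where the row before left it, along the tool's axes as they then stand; what a row does not reach is not made up. A row lasts 1/10 s, in which the tool goes at most 50 mm and 8.59 degrees, less where a joint would pass 70% of its speed; a pose out of reach is approached as far as the arm can. A call with a gripper value outside its range is refused whole. The fingers move at their own pace and stop on an object; the grip force is fixed at half the most. Time passes only in rows, so rows that do not move let the fingers close. It gives the time, the measured TCP pose, the force, the opening and the grip force at its end, in the units of the state.
- manip.get_state(): the state, without advancing time (a new reading comes with each control period).
- manip.get_image(name): name is "side" or "top" or "wrist"; returns a dict with "pixels" (384x512x3 uint8, blue, green, red), "vertical_fov" (degrees; the focal length in pixels is half the picture's height over the tangent of half this angle, whatever the lens; pixels are square), "cx", "cy" (the principal point, pixels), "world_from_camera" (4x4, takes a point from camera to world coordinates). Camera axes: x right, y up, looking along -z (the intrinsics and any distortion apply to the point x, -y, -z); pixel columns grow to the right and rows downward; lengths in m; the calibration is good to about 2 mm. A picture is of the moment at which its call begins. There is no depth.
- manip.sign_off(): hands the job in; it is judged then, once.
The state is a dict: "time_s": time; "joint_positions": joint angles; "joint_velocities": joint speeds; "effort": joint torques, N m; "position": TCP position; "tcp_rot": TCP orientation; "ft_force": force on the tool from outside, world axes, zero at the start; "ft_torque": the same for the moment, N m; "finger_gap": opening from 0.0 (shut) to 1.0 (fully open); "grasp_force": force on a finger pad.
Only numpy, scipy, OpenCV 4.12 (cv2) and the standard library are available. Lean on these libraries where they do the work, as an engineer would, in place of code of your own. Each camera call takes 0.05 s, during which the arm holds its last target. There are 200 camera calls.

## Working session

There is one attempt and no reset: what is moved stays moved. The work goes in short steps, Python scripts to look and compute and a tool call to move; the robot and the scene stay as the last step left them, time stands still between calls to the robot, and variables do not carry over. Pictures are saved under pics/ and viewed, at most 10 in all, crops included, and the job is handed in when it is done.

Besides the shell and the picture viewer there is one more tool, called after ">>>" by a JSON object that holds its "op" and its "data", one argument or row to a line. move_arm: Moves the arm, as the interface text tells. Its arguments: {"type":"object","properties":{"targets":{"type":"array"}},"required":["targets"]}

```bash
mkdir -p pics; cat > h.py <<'E'
import numpy as np, cv2
from cell import manip
def grab(n,f):
    d=manip.get_image(n); cv2.imwrite('pics/'+f,d['pixels']); 
    np.savez('pics/'+f+'.npz',W=d['world_from_camera'],fov=d['vertical_fov'],cx=d['cx'],cy=d['cy']); return d
def load(f): return np.load('pics/'+f+'.npz')
def ray(d,u,v):
    W=np.array(d['W']); fl=192/np.tan(np.radians(float(d['fov']))/2)
    r=W[:3,:3]@np.array([(u-d['cx'])/fl,-(v-d['cy'])/fl,-1]); return W[:3,3],r
def onz(d,u,v,z):
    o,r=ray(d,u,v); return o+r*(z-o[2])/r[2]
def proj(d,p):
    W=np.array(d['W']); fl=192/np.tan(np.radians(float(d['fov']))/2)
    q=W[:3,:3].T@(np.array(p)-W[:3,3]); return np.array([d['cx']-fl*q[0]/q[2], d['cy']+fl*q[1]/q[2]])
def two(d1,p1,d2,p2):
    o1,r1=ray(d1,*p1);o2,r2=ray(d2,*p2)
    s=np.linalg.lstsq(np.c_[r1,-r2],o2-o1,rcond=None)[0]
    a,b=o1+s[0]*r1,o2+s[1]*r2; return (a+b)/2,np.linalg.norm(a-b)
E
python3 - <<'E'
from h import *
for n in('top','side','wrist'):
    d=grab(n,n+'0.png'); print(n,{k:(np.round(v,3) if k=='world_from_camera' else v) for k,v in d.items() if k!='pixels'})
a=cv2.imread('pics/top0.png');cv2.imwrite('pics/top0b.png',cv2.resize(a,(800,600),interpolation=cv2.INTER_CUBIC))
a=cv2.imread('pics/side0.png');cv2.imwrite('pics/side0b.png',cv2.resize(a,(800,600),interpolation=cv2.INTER_CUBIC))
print(manip.get_state(), manip.nose_length)
E
```

```text
top {'vertical_fov': 53.50060895123964, 'cx': 251.80261091035436, 'cy': 193.30141374703499, 'world_from_camera': array([[-0.007,  0.981, -0.195,  0.359],
       [-1.   , -0.011, -0.018, -0.116],
       [-0.02 ,  0.195,  0.981,  0.921],
       [ 0.   ,  0.   ,  0.   ,  1.   ]])}
side {'vertical_fov': 42.70637863306428, 'cx': 256.1299307215381, 'cy': 188.75179479753328, 'world_from_camera': array([[ 0.88 ,  0.262, -0.397,  0.139],
       [-0.476,  0.496, -0.726, -0.74 ],
       [ 0.006,  0.827,  0.561,  0.576],
       [ 0.   ,  0.   ,  0.   ,  1.   ]])}
wrist {'vertical_fov': 69.65340727864385, 'cx': 256.19103172078104, 'cy': 190.80320781740855, 'world_from_camera': array([[ 0.352, -0.906, -0.235,  0.156],
       [ 0.936,  0.341,  0.09 ,  0.609],
       [-0.001, -0.251,  0.968,  0.384],
       [ 0.   ,  0.   ,  0.   ,  1.   ]])}
{'time_s': 0.15, 'joint_positions': array([ 6.91326213e+01,  2.02527486e+01,  9.36164074e+01, -1.13716376e-04,
        6.61881725e+01, -1.38198276e-01]), 'joint_velocities': array([-0.03650802, -0.05702339, -0.19200189, -0.10671003,  0.08316975,
        0.05177651]), 'effort': array([ 3.01529089e-04, -5.94198883e+01, -3.34467602e+01,  6.96211844e-02,
        2.02800531e-02, -4.32688228e-05]), 'position': array([0.22110685, 0.58422155, 0.22806445]), 'tcp_rot': array([[-9.35264171e-01,  3.53950286e-01, -3.54712549e-04],
       [ 3.53950464e-01,  9.35263703e-01, -9.35587191e-04],
       [ 5.98418200e-07, -1.00057185e-03, -9.99999499e-01]]), 'ft_force': array([-1.00057694,  0.11896675, -0.77584096]), 'ft_torque': array([ 0.01733477, -0.0142552 ,  0.01371854]), 'grasp_force': 0.0, 'finger_gap': 1.0026497403108328} 0.014
```

View pics/top0b.png

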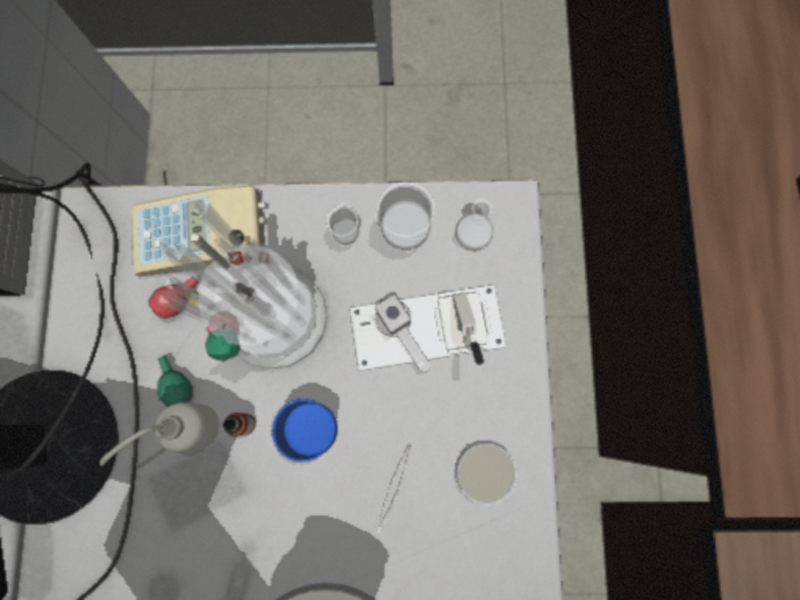

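View pics/side0b.png

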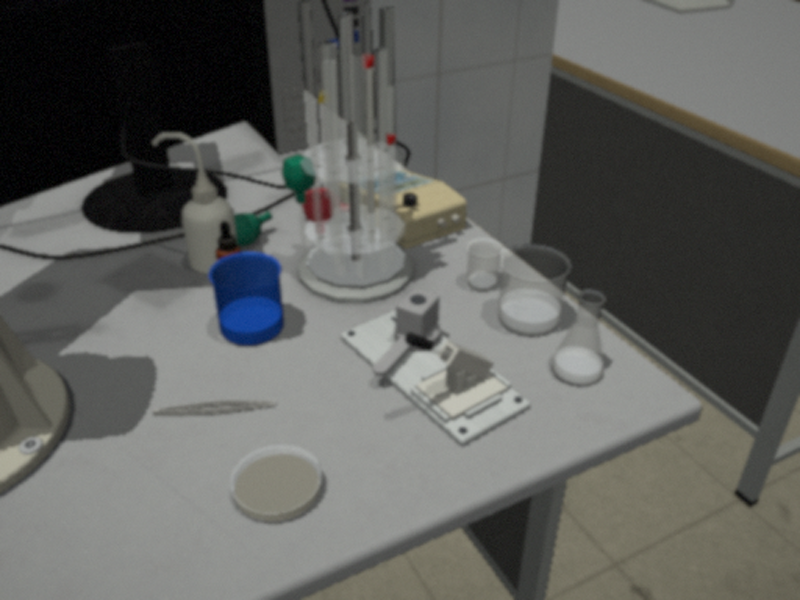

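The top view (800×600 scale) shows the collar head at about (393,314) with its arm end at (425,368), the cap at (478,353), the wide beaker rim at (405,217), the small beaker at (344,224) and the flask at (475,230). In the side view the head top is at (418,300), the cap at (420,341) and the wide rim at (535,265).

```bash
python3 - <<'E'
from h import *
t=load('top0.png');s=load('side0.png');k=512/800
np.set_printoptions(precision=4,suppress=True)
im=cv2.imread('pics/top0.png').astype(int)
# cap: dark blob near (306,226)
m=np.zeros(im.shape[:2],np.uint8); m[212:240,292:318]=(im[212:240,292:318].max(2)<70)
n,l,st,c=cv2.connectedComponentsWithStats(m); print('capblob',st[1:],c[1:])
print('cap',onz(t,478*k,353*k,.107), two(t,(478*k,353*k),s,(420*k,341*k)))
print('head',onz(t,393*k,311*k,.066),'armend',onz(t,425*k,368*k,.027),two(t,(393*k,302*k),s,(418*k,300*k)))
print('plate corners',[onz(t,u*k,v*k,.01) for u,v in((350,308),(497,287),(506,348),(361,369))])
print('wide rim',onz(t,405*k,215*k,.086),two(t,(405*k,215*k),s,(535*k,265*k)))
print('small',onz(t,344*k,222*k,.058),'flask',onz(t,482*k,208*k,.105),'blue',onz(t,305*k,428*k,.086))
E
python3 - <<'E'
import cv2
a=cv2.imread('pics/top0.png')[100:250,190:350]
cv2.imwrite('pics/crop.png',cv2.resize(a,(640,600),interpolation=cv2.INTER_CUBIC))
E
```

```text
capblob [[302 220   7  13  52]] [[304.9808 225.6346]]
cap [ 0.4484 -0.2164  0.107 ] (array([ 0.4484, -0.2163,  0.1086]), np.float64(0.0002682811702392525))
head [ 0.5156 -0.0999  0.066 ] armend [ 0.4355 -0.1464  0.027 ] (array([ 0.5228, -0.0971,  0.0634]), np.float64(0.014390604984636155))
plate corners [array([ 0.5314, -0.0317,  0.01  ]), array([ 0.5622, -0.2616,  0.01  ]), array([ 0.4664, -0.2714,  0.01  ]), array([ 0.4364, -0.0492,  0.01  ])]
wide rim [ 0.6554 -0.119   0.086 ] (array([ 0.6602, -0.1207,  0.0826]), np.float64(0.007494866305777304))
small [ 0.6556 -0.0261  0.058 ] flask [ 0.6577 -0.2298  0.105 ] blue [0.3496 0.0221 0.086 ]
```

View pics/crop.png

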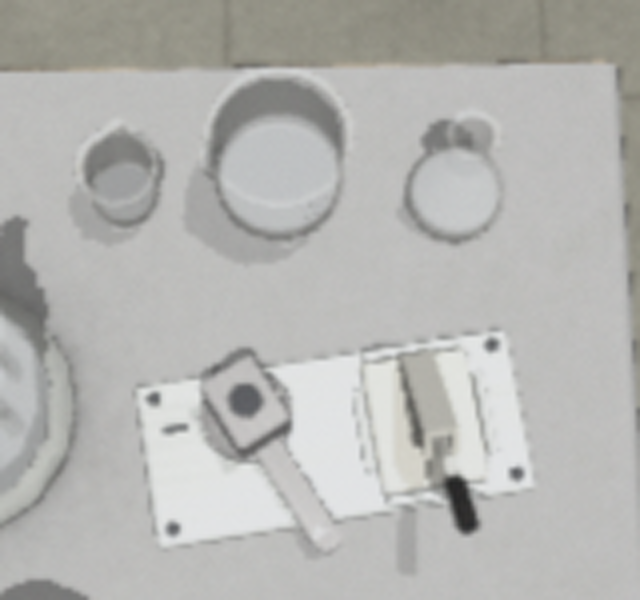

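The crop (4×, offset 190,100) shows the head's centre dot at (245,400), the arm end at (330,542), and the wide rim centred near (278,145). A tall tube rack stands between the arm and the work, so I'll measure the obstacles before setting off.

```bash
python3 - <<'E'
from h import *
t=load('top0.png');s=load('side0.png');k=512/800
np.set_printoptions(precision=3,suppress=True)
print('collar',onz(t,251.25,200,.066),'armend',onz(t,272.3,235.2,.027))
print('wide',onz(t,259.5,136,.086),onz(t,260,144.7,.01))
print('disc',onz(t,50*k,447*k,0),'rackbase',onz(t,268*k,312*k,.01),'bottle tip',two(t,(103*k,463*k),s,(157*k,140*k)),'bottle base',onz(t,190*k,430*k,0))
for n,p in(('base',(0,0,0)),('tcp',manip.get_state()['position'])): print(n,proj(t,p)/k,proj(s,p)/k)
# heights of tubes: rack base in side, vertical line
for z in(0,.1,.2,.3,.4):
    print(z,proj(t,(.52,.1,z))/k,proj(s,(.52,.1,z))/k, 'disc',proj(s,(.33,.42,z))/k,proj(t,(.33,.42,z))/k)
a=cv2.imread('pics/wrist0.png');cv2.imwrite('pics/w0.png',a)
E
```

```text
collar [ 0.513 -0.099  0.066] armend [ 0.436 -0.147  0.027]
wide [ 0.659 -0.12   0.086] [ 0.664 -0.121  0.01 ]
disc [0.323 0.425 0.   ] rackbase [0.526 0.096 0.01 ] bottle tip (array([0.312, 0.255, 0.173]), np.float64(0.0031199794702076364)) bottle base [0.347 0.212 0.   ]
base [325.476 681.883] [-55.191 434.044]
tcp [-220.345  550.847] [38.934 43.015]
0 [267.077 317.203] [351.779 266.643] disc [160.608 202.875] [ 53.634 442.38 ]
0.1 [250.933 305.139] [349.606 203.377] disc [149.669 144.968] [ 10.983 445.026]
0.2 [230.522 289.888] [347.181 132.806] disc [137.644  81.305] [-43.439 448.401]
0.3 [203.896 269.992] [344.459  53.587] disc [124.36   10.981] [-115.283  452.858]
0.4 [167.705 242.95 ] [341.382 -35.973] disc [109.609 -67.105] [-214.509  459.013]
```

View pics/w0.png

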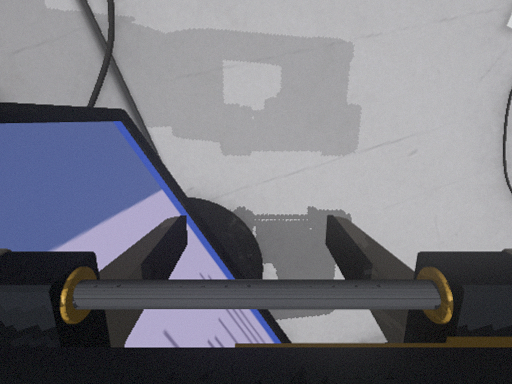

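The wrist view shows a monitor screen close beside the gripper, its edge running from (120,110) to (290,345). I'll raise straight up, then cross high over it and the tube rack.

>>> {"op": "move_arm", "data": {
  "targets": [
    [[0, 0, 0], [0, 0, -0.05], 0.0919],
    [[0, 0, 0], [0, 0, -0.05], 0.0919],
    [[0, 0, 0], [0, 0, -0.05], 0.0919],
    [[0, 0, 0], [0, 0, -0.05], 0.0919],
    [[0, 0, 0], [0, 0, -0.05], 0.0919],
    [[0, 0, 0], [0, 0, -0.05], 0.0919],
    [[0, 0, 0], [0, 0, -0.03], 0.0919],
    [[0, 0, 0], [0, 0, 0], 0.0919]
  ]
}}

```text
time_s: 0.95
position: [0.2214, 0.5852, 0.5636]
tcp_rot: [[-0.935, 0.354, 0.003], [0.354, 0.935, 0.007], [-0.0, 0.007, -1.0]]
ft_force: [-0.6, 0.4, -1.6]
finger_gap: 1.002
grasp_force: 0.0
```

>>> {"op": "move_arm", "data": {
  "targets": [
    [[0, 0, 0.148], [0, 0, 0], 0.0919],
    [[0, 0, 0.148], [0, 0, 0], 0.0919],
    [[0, 0, 0.148], [0, 0, 0], 0.0919],
    [[0, 0, 0.148], [0, 0, 0], 0.0919],
    [[0, 0, 0.148], [0, 0, 0], 0.0919],
    [[0, 0, 0.148], [0, 0, 0], 0.0919],
    [[0, 0, 0.148], [0, 0, 0], 0.0919],
    [[0, 0, 0.148], [0, 0, 0], 0.0919]
  ]
}}

```text
time_s: 1.75
position: [0.2211, 0.5844, 0.5568]
tcp_rot: [[-0.019, 1.0, -0.001], [1.0, 0.019, -0.002], [-0.002, -0.001, -1.0]]
ft_force: [-0.4, -0.1, 0.6]
finger_gap: 1.0
grasp_force: 0.0
```

```bash
cat >> h.py <<'E'
def rel(target,R=None):
    "tool-frame shift to target, and tool-frame rotvec to R"
    from scipy.spatial.transform import Rotation as Ro
    s=manip.get_state(); T=np.array(s['tcp_rot']); print('shift',np.round(T.T@(np.array(target)-s['position']),4), 'dist',np.linalg.norm(np.array(target)-s['position']).round(3))
    if R is not None: print('rot',Ro.from_matrix(T.T@R).as_rotvec().round(4))
E
python3 -c "
from h import *
rel((.48,-.09,.5636));print(manip.get_state()['joint_positions'],manip.get_state()['tcp_rot'])"
```

```text
shift [-0.6792  0.246  -0.0055] dist 0.722
[ 6.91345238e+01  1.33310316e+01  6.35314987e+01 -5.88246800e-04
  1.03275228e+02  6.80499978e+01] [[-1.89260199e-02  9.99820528e-01 -8.47023806e-04]
 [ 9.99818392e-01  1.89240732e-02 -2.25020788e-03]
 [-2.23377489e-03 -8.89457459e-04 -9.99997110e-01]]
```

>>> {"op": "move_arm", "data": {
  "targets": [
    [[0, 0, 0], [-0.0425, 0.0154, 0], 0.0919],
    [[0, 0, 0], [-0.0425, 0.0154, 0], 0.0919],
    [[0, 0, 0], [-0.0425, 0.0154, 0], 0.0919],
    [[0, 0, 0], [-0.0425, 0.0154, 0], 0.0919],
    [[0, 0, 0], [-0.0425, 0.0154, 0], 0.0919],
    [[0, 0, 0], [-0.0425, 0.0154, 0], 0.0919],
    [[0, 0, 0], [-0.0425, 0.0154, 0], 0.0919],
    [[0, 0, 0], [-0.0425, 0.0154, 0], 0.0919]
  ]
}}

```text
time_s: 2.55
position: [0.3528, 0.2459, 0.5571]
tcp_rot: [[-0.025, 1.0, -0.001], [1.0, 0.025, -0.001], [-0.001, -0.001, -1.0]]
ft_force: [-0.1, -0.3, -0.1]
finger_gap: 0.998
grasp_force: 0.0
```

>>> {"op": "move_arm", "data": {
  "targets": [
    [[0, 0, 0], [-0.0425, 0.0154, 0], 0.0919],
    [[0, 0, 0], [-0.0425, 0.0154, 0], 0.0919],
    [[0, 0, 0], [-0.0425, 0.0154, 0], 0.0919],
    [[0, 0, 0], [-0.0425, 0.0154, 0], 0.0919],
    [[0, 0, 0], [-0.0425, 0.0154, 0], 0.0919],
    [[0, 0, 0], [-0.0425, 0.0154, 0], 0.0919],
    [[0, 0, 0], [-0.0425, 0.0154, 0], 0.0919],
    [[0, 0, 0], [-0.0425, 0.0154, 0], 0.0919]
  ]
}}

```text
time_s: 3.35
position: [0.4845, -0.091, 0.5571]
tcp_rot: [[-0.025, 1.0, -0.002], [1.0, 0.025, 0.0], [0.0, -0.002, -1.0]]
ft_force: [0.6, 0.9, -0.1]
finger_gap: 0.998
grasp_force: 0.0
```

>>> {"op": "move_arm", "data": {
  "targets": [
    [[0, 0, 0.148], [0, 0, 0.03], 0.0919],
    [[0, 0, 0.148], [0, 0, 0.05], 0.0919],
    [[0, 0, 0.148], [0, 0, 0.05], 0.0919],
    [[0, 0, 0.148], [0, 0, 0.05], 0.0919],
    [[0, 0, 0.148], [0, 0, 0.05], 0.0919],
    [[0, 0, 0.148], [0, 0, 0.05], 0.0919],
    [[0, 0, 0.148], [0, 0, 0.02], 0.0919],
    [[0, 0, 0], [0, 0, 0], 0.0919]
  ]
}}

```text
time_s: 4.15
position: [0.4814, -0.0885, 0.2543]
tcp_rot: [[0.849, 0.529, -0.008], [0.529, -0.849, 0.001], [-0.006, -0.005, -1.0]]
ft_force: [-0.7, 0.5, 0.6]
finger_gap: 1.005
grasp_force: 0.0
```

```bash
python3 - <<'E'
from h import *
d=grab('wrist','w1.png'); print(manip.get_state()['position'],manip.get_state()['tcp_rot'])
w=load('w1.png')
for n,p in dict(head=(.513,-.099,.066),armend=(.436,-.147,.027),cap=(.4484,-.2164,.107),mouth=(.485,-.211,.0755)).items(): print(n,proj(w,p).round(1))
E
```

```text
[ 0.48303607 -0.0888066   0.25679898] [[ 8.45660628e-01  5.33704582e-01 -4.18576610e-03]
 [ 5.33711937e-01 -8.45665961e-01  8.06035368e-04]
 [-3.10957514e-03 -2.91562571e-03 -9.99990915e-01]]
head [277.1 159.3]
armend [274.  216.8]
cap [331.2 260.2]
mouth [338.3 224.4]
```

View pics/w1.png

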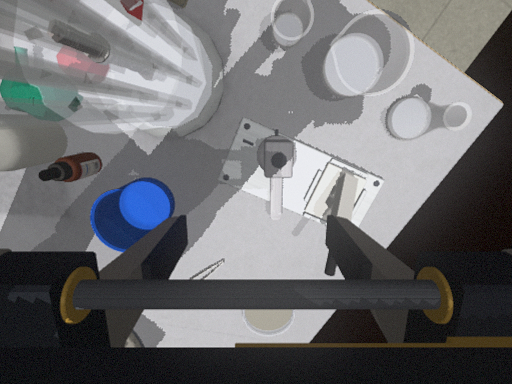

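The wrist view shows the head's dot at (278,160) and the arm end at (276,218), which matches the predicted (277,159) and (274,217). The yaw is also aligned, so I'll go down onto the head.

```bash
python3 - <<'E'
from h import *
w=load('w1.png'); p=onz(w,278,160,.066); q=onz(w,276,217.5,.027); print(p,q,np.degrees(np.arctan2(*(q-p)[1::-1])))
rel((p[0],p[1],.047))
t=load('top0.png')
E
```

```text
[ 0.51289629 -0.10039822  0.066     ] [ 0.4366851  -0.15006544  0.027     ] -146.90751021010914
shift [0.0197 0.0264 0.2097] dist 0.212
```

>>> {"op": "move_arm", "data": {
  "targets": [
    [[0, 0, 0], [0.0197, 0.026, 0], 0.0919],
    [[0, 0, 0], [0, 0, 0.05], 0.0919],
    [[0, 0, 0], [0, 0, 0.05], 0.0919],
    [[0, 0, 0], [0, 0, 0.04], 0.0919],
    [[0, 0, 0], [0, 0, 0.03], 0.08],
    [[0, 0, 0], [0, 0, 0.02], 0.08],
    [[0, 0, 0], [0, 0, 0.018], 0.07],
    [[0, 0, 0], [0, 0, 0], 0.06]
  ]
}}

```text
time_s: 5.0
position: [0.5149, -0.1006, 0.0499]
tcp_rot: [[0.845, 0.534, -0.001], [0.534, -0.845, 0.0], [-0.001, -0.001, -1.0]]
ft_force: [0.8, 0.6, -0.2]
finger_gap: 0.72
grasp_force: 0.0
```

>>> {"op": "move_arm", "data": {
  "targets": [
    [[0, 0, 0], [0, 0, 0], 0.03],
    [[0, 0, 0], [0, 0, 0], 0.03],
    [[0, 0, 0], [0, 0, 0], 0.03],
    [[0, 0, 0], [0, 0, 0], 0.03],
    [[0, 0, 0], [0, 0, 0], 0.03],
    [[0, 0, 0], [0, 0, 0], 0.03]
  ]
}}

```text
time_s: 5.6
position: [0.5148, -0.0995, 0.0516]
tcp_rot: [[0.848, 0.531, -0.0], [0.531, -0.848, 0.002], [0.001, -0.002, -1.0]]
ft_force: [-3.7, 8.3, 9.7]
finger_gap: 0.389
grasp_force: 30.0
```

>>> {"op": "move_arm", "data": {
  "targets": [
    [[0, 0, -0.1], [0, 0, 0], 0.03],
    [[0, 0, -0.1], [0, 0, 0], 0.03],
    [[0, 0, -0.1], [0, 0, 0], 0.03],
    [[0, 0, -0.1], [0, 0, 0], 0.03],
    [[0, 0, -0.1], [0, 0, 0], 0.03],
    [[0, 0, -0.1], [0, 0, 0], 0.03],
    [[0, 0, -0.1], [0, 0, 0], 0.03],
    [[0, 0, -0.1], [0, 0, 0], 0.03]
  ]
}}

```text
time_s: 6.4
position: [0.5132, -0.0985, 0.0516]
tcp_rot: [[0.206, 0.978, -0.003], [0.978, -0.206, 0.003], [0.003, -0.004, -1.0]]
ft_force: [-9.2, 15.2, 17.1]
finger_gap: 0.385
grasp_force: 30.0
```

```bash
python3 -c "
from h import *
s=manip.get_state();print(s['ft_force'],s['ft_torque'],s['position'],s['joint_positions'])"
```

```text
[-9.17058792 15.23232789 17.09384013] [ 2.41285831  1.35489726 -0.12015987] [ 0.51322155 -0.09846805  0.05157907] [-11.12232278  25.28946911 113.55707283   0.22185135  41.37779856
   0.61250317]
```

>>> {"op": "move_arm", "data": {
  "targets": [
    [[0, 0, -0.06], [0, 0, -0.001], 0.03],
    [[0, 0, -0.06], [0, 0, -0.001], 0.03],
    [[0, 0, -0.06], [0, 0, 0], 0.03],
    [[0, 0, -0.06], [0, 0, 0], 0.03],
    [[0, 0, -0.06], [0, 0, 0], 0.03],
    [[0, 0, 0], [0, 0, 0], 0.03]
  ]
}}

```text
time_s: 7.0
position: [0.5124, -0.0984, 0.0517]
tcp_rot: [[-0.09, 0.996, -0.005], [0.996, 0.09, 0.003], [0.004, -0.004, -1.0]]
ft_force: [-3.8, 14.0, -7.9]
finger_gap: 0.388
grasp_force: 30.0
```

```bash
python3 -c "
from h import *
s=manip.get_state();print(s['ft_force'],s['ft_torque'],s['joint_positions'][5])"
```

```text
[-3.77607228 13.96792892 -7.86717895] [2.11332133 0.10056446 0.08799303] -16.468998540227545
```

>>> {"op": "move_arm", "data": {
  "targets": [
    [[0, 0, -0.03], [0, 0, 0], 0.03],
    [[0, 0, -0.03], [0, 0, 0], 0.03],
    [[0, 0, 0], [0, 0, 0], 0.03]
  ]
}}

```text
time_s: 7.3
position: [0.5123, -0.0984, 0.0518]
tcp_rot: [[-0.148, 0.989, -0.005], [0.989, 0.148, 0.004], [0.004, -0.004, -1.0]]
ft_force: [-3.9, 13.1, -6.8]
finger_gap: 0.387
grasp_force: 30.0
```

```bash
python3 -c "
from h import *
s=manip.get_state();print(s['ft_force'],s['ft_torque'],s['joint_positions'][5])"
```

```text
[-3.85045257 13.13945062 -6.77240173] [ 2.05291755  0.15606305 -0.08302442] -19.827379780429265
```

>>> {"op": "move_arm", "data": {
  "targets": [
    [[0, 0, -0.04], [0, 0, 0], 0.03],
    [[0, 0, -0.04], [0, 0, 0], 0.03],
    [[0, 0, 0], [0, 0, 0], 0.03]
  ]
}}

```text
time_s: 7.6
position: [0.5124, -0.0993, 0.0518]
tcp_rot: [[-0.226, 0.974, -0.005], [0.974, 0.226, 0.003], [0.004, -0.004, -1.0]]
ft_force: [-4.1, 5.8, -5.9]
finger_gap: 0.399
grasp_force: 31.4
```

```bash
python3 -c "
from h import *
s=manip.get_state();print(s['ft_force'],s['ft_torque'],s['joint_positions'][5])"
```

```text
[-4.08787233  5.81949581 -5.93310936] [ 0.77830602  0.72112002 -1.21243817] -24.351059195768208
```

Torque jumped to 1.2 N m and the pads are being wedged open, so the collar is at its hard stop. I'll release and go up.

>>> {"op": "move_arm", "data": {
  "targets": [
    [[0, 0, 0], [0, 0, 0], 0.03],
    [[0, 0, 0.02], [0, 0, 0], 0.06],
    [[0, 0, 0], [0, 0, 0], 0.06],
    [[0, 0, 0], [0, 0, 0], 0.06],
    [[0, 0, 0], [0, 0, -0.03], 0.06],
    [[0, 0, 0], [0, 0, -0.05], 0.06],
    [[0, 0, 0], [0, 0, -0.05], 0.06],
    [[0, 0, 0], [0, 0, -0.05], 0.06]
  ]
}}

```text
time_s: 8.4
position: [0.515, -0.1008, 0.235]
tcp_rot: [[-0.208, 0.978, 0.001], [0.978, 0.208, -0.0], [-0.0, 0.001, -1.0]]
ft_force: [0.9, -0.6, -0.2]
finger_gap: 0.657
grasp_force: 0.0
```

```bash
python3 - <<'E'
from h import *
grab('top','t2.png');grab('side','s2.png')
a=cv2.imread('pics/t2.png')[100:250,190:350];b=cv2.imread('pics/s2.png')[150:300,200:360]
cv2.imwrite('pics/c2.png',np.hstack([cv2.resize(x,(400,375),interpolation=cv2.INTER_CUBIC) for x in(a,b)]))
print(manip.get_state()['position'])
E
```

```text
[ 0.51908521 -0.10156977  0.2398847 ]
```

View pics/c2.png

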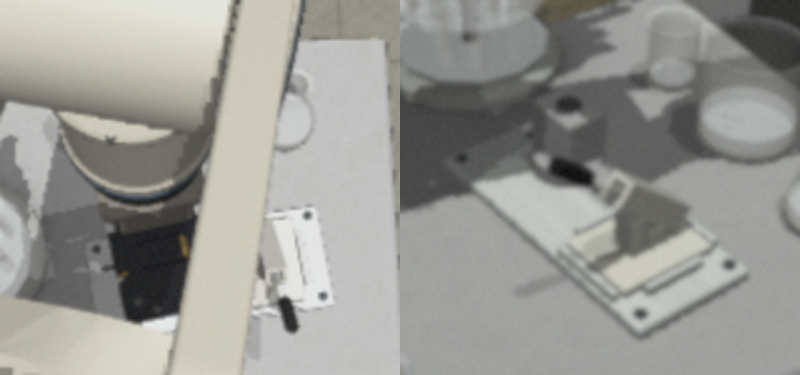

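The side crop shows the cap at (572,170) and the electrode still in its well; the robot arm hides the collar in the top view. I'll grip the cap coaxially, with the tool along the rod, so that turning it 50° later leaves the tool pointing straight down.

>>> {"op": "move_arm", "data": {
  "targets": [
    [[0, 0, 0.149], [0, 0, -0.02], 0.06],
    [[0, 0, 0.149], [0, 0, -0.02], 0.06],
    [[0, 0, 0.149], [0, 0, -0.02], 0.05],
    [[0, 0, 0.149], [0, 0, -0.02], 0.05],
    [[0, 0, 0.149], [0, 0, 0], 0.05],
    [[0, 0, 0.149], [0, 0, 0], 0.05],
    [[0, 0, 0.149], [0, 0, 0], 0.05],
    [[0, 0, 0.149], [0, 0, 0], 0.04]
  ]
}}

```text
time_s: 9.3
position: [0.515, -0.1008, 0.3122]
tcp_rot: [[0.835, 0.55, 0.0], [0.55, -0.835, -0.0], [-0.0, 0.0, -1.0]]
ft_force: [0.5, -0.1, -0.8]
finger_gap: 0.478
grasp_force: 0.0
```

>>> {"op": "move_arm", "data": {
  "targets": [
    [[0, 0, 0.149], [0, 0, 0], 0.04],
    [[0, 0, 0.149], [0, 0, 0], 0.04],
    [[0, 0, 0.149], [0, 0, 0], 0.04],
    [[0, 0, 0], [0, 0, 0], 0.04]
  ]
}}

```text
time_s: 9.7
position: [0.515, -0.1008, 0.3122]
tcp_rot: [[0.99, 0.138, -0.0], [0.138, -0.99, -0.0], [-0.0, 0.0, -1.0]]
ft_force: [0.7, -1.5, 0.1]
finger_gap: 0.435
grasp_force: 0.0
```

```bash
cat >> h.py <<'E'
yaw=np.radians(7.6); hx=np.array([np.cos(yaw),np.sin(yaw),0]); hy=np.array([-hx[1],hx[0],0]); Z=np.array([0,0,1.])
sl,cl=np.sin(np.radians(50)),np.cos(np.radians(50))
u=sl*hx-cl*Z; Y=-hy; Rg=np.c_[np.cross(Y,u),Y,u]; cap=np.array([.4484,-.2163,.1072])
E
python3 - <<'E'
from h import *
s=manip.get_state();print(s['joint_positions'],s['position'],s['tcp_rot'])
print('grip TCP',cap+.005*u,'pre',cap-.06*u); rel(cap-.06*u,Rg)
t=load('top0.png')
for k in(-.018,0,.018,.049): print(k,proj(t,cap+k*u))
E
```

```text
[-1.12262733e+01  6.98667502e+00  9.99863848e+01 -9.43715170e-03
  7.30261379e+01  7.08274541e+01] [ 0.51503949 -0.10075223  0.31223464] [[ 9.90391490e-01  1.38292069e-01 -1.69313806e-05]
 [ 1.38292065e-01 -9.90391478e-01 -1.57246796e-04]
 [-3.85146798e-05  1.53394413e-04 -9.99999987e-01]]
grip TCP [ 0.45219658 -0.21579343  0.10398606] pre [ 0.40284109 -0.22237886  0.14576726]
shift [-0.1279  0.1049  0.1665] dist 0.235
rot [-0.0025  0.8727  0.0058]
-0.018 [307.63354761 231.79652219]
0 [305.87437234 225.92238939]
0.018 [304.17493292 220.24772294]
0.049 [301.37955147 210.91355247]
```

>>> {"op": "move_arm", "data": {
  "targets": [
    [[0, 0, 0], [-0.032, 0.0262, 0], 0.04],
    [[0, 0, 0], [-0.032, 0.0262, 0], 0.04],
    [[0, 0, 0], [-0.032, 0.0262, 0], 0.04],
    [[0, 0, 0], [-0.032, 0.0262, 0], 0.04],
    [[0, 0.145, 0], [0, 0, 0], 0.04],
    [[0, 0.145, 0], [0, 0, 0], 0.04],
    [[0, 0.145, 0], [0, 0, 0], 0.04],
    [[0, 0, 0], [0, 0, 0], 0.04]
  ]
}}

```text
time_s: 10.5
position: [0.4003, -0.2223, 0.3113]
tcp_rot: [[0.897, 0.14, 0.419], [0.127, -0.99, 0.059], [0.423, 0.001, -0.906]]
ft_force: [-0.3, 0.3, -0.1]
finger_gap: 0.436
grasp_force: 0.0
```

>>> {"op": "move_arm", "data": {
  "targets": [
    [[0, 0.145, 0], [0, 0, 0], 0.04],
    [[0, 0.145, 0], [0, 0, 0], 0.04],
    [[0, 0.145, 0], [0, 0, 0], 0.04],
    [[0, 0, 0], [0, 0, 0], 0.04]
  ]
}}

```text
time_s: 10.9
position: [0.4018, -0.2192, 0.3091]
tcp_rot: [[0.684, 0.149, 0.714], [0.095, -0.989, 0.115], [0.723, -0.011, -0.69]]
ft_force: [-0.4, -0.5, -0.2]
finger_gap: 0.439
grasp_force: 0.0
```

```bash
python3 - <<'E'
from h import *
s=manip.get_state();print(s['joint_positions'],s['position'],s['tcp_rot'])
rel(cap-.06*u,Rg)
grab('wrist','w3.png');w=load('w3.png')
for k in(-.018,0,.018,.049): print(k,proj(w,cap+k*u))
E
```

```text
[-59.37744848  -9.07193934 130.46947002  56.16332213  54.16647788
 -10.59112892] [ 0.40175409 -0.21915322  0.30910612] [[ 0.68390543  0.14877862  0.71423966]
 [ 0.09460393 -0.98880547  0.11538561]
 [ 0.72341099 -0.01134297 -0.69032447]]
shift [-0.1177  0.0052  0.1132] dist 0.163
rot [-0.02    0.064   0.0027]
-0.018 [261.00251611 271.78031057]
0 [261.06417602 263.73121105]
0.018 [261.12031144 256.40328054]
0.049 [261.20604369 245.21177323]
```

View pics/w3.png

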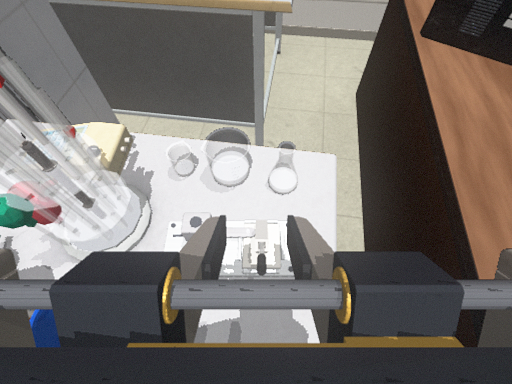

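The wrist view shows the cap at (262,264), as predicted (261,264). The arm is folding too tightly at the full tilt, so I'll use about 32° of tilt instead; the grip will then sit about 18° off the rod.

>>> {"op": "move_arm", "data": {
  "targets": [
    [[0, -0.125, 0], [0, 0, 0], 0.04],
    [[0, -0.125, 0], [0, 0, 0], 0.04],
    [[0, 0, 0], [0, 0, 0], 0.04]
  ]
}}

```text
time_s: 11.25
position: [0.4057, -0.221, 0.314]
tcp_rot: [[0.836, 0.15, 0.527], [0.125, -0.989, 0.083], [0.533, -0.003, -0.846]]
ft_force: [0.2, -0.5, 0.3]
finger_gap: 0.432
grasp_force: 0.0
```

```bash
cat >> h.py <<'E'
def Rt(deg):
    a=np.radians(deg); z=np.sin(a)*hx-np.cos(a)*Z; return np.c_[np.cross(Y,z),Y,z]
E
python3 - <<'E'
from h import *
s=manip.get_state();print(s['joint_positions'],s['position'])
R=Rt(32); z=R[:,2]; print(cap+.005*z); rel(cap-.06*z,R); rel(cap+.005*z)
E
```

```text
[-48.37938697  -9.79816375 122.89309706  34.01543299  53.34441224
  15.5848561 ] [ 0.4056895  -0.22097024  0.31395469]
[ 0.45102632 -0.21594957  0.10295976]
shift [-0.0737  0.0017  0.1378] dist 0.156
rot [-0.0121 -0.0041  0.0138]
shift [-0.074   0.0025  0.2028] dist 0.216
```

>>> {"op": "move_arm", "data": {
  "targets": [
    [[0, 0, 0.007], [-0.0147, 0.0004, 0.027], 0.04],
    [[0, 0, 0.007], [-0.0147, 0.0004, 0.027], 0.04],
    [[0, 0, 0], [-0.0147, 0.0004, 0.027], 0.04],
    [[0, 0, 0], [-0.0147, 0.0004, 0.027], 0.04],
    [[0, 0, 0], [-0.0147, 0.0004, 0.027], 0.04],
    [[0, 0, 0], [0, 0, 0], 0.04]
  ]
}}

```text
time_s: 11.85
position: [0.4122, -0.2159, 0.1542]
tcp_rot: [[0.839, 0.138, 0.526], [0.105, -0.99, 0.092], [0.534, -0.022, -0.845]]
ft_force: [0.2, 0.0, 0.8]
finger_gap: 0.436
grasp_force: 0.0
```

```bash
python3 - <<'E'
from h import *
s=manip.get_state();print(s['joint_positions'],s['position'])
R=Rt(32); z=R[:,2]; rel(cap+.005*z,R)
grab('wrist','w4.png');w=load('w4.png')
for k in(-.018,0,.018,.049): print(k,proj(w,cap+k*u))
grab('side','s4.png');a=cv2.imread('pics/s4.png')[120:300,160:400]
b=cv2.imread('pics/w4.png')[190:384,160:360]
cv2.imwrite('pics/c4.png',np.hstack([cv2.resize(a,(400,300)),cv2.resize(b,(309,300))]))
E
```

```text
[-47.31968703   6.06999564 133.20056606  53.50368657  33.97567052
  -8.63765375] [ 0.41220709 -0.2159045   0.15419955]
shift [0.0052 0.0065 0.0637] dist 0.064
rot [-0.0215 -0.0047 -0.0066]
-0.018 [264.19509668 216.34077818]
0 [264.08421783 202.7841549 ]
0.018 [263.98743566 190.95106481]
0.049 [263.84675252 173.75041345]
```

View pics/c4.png

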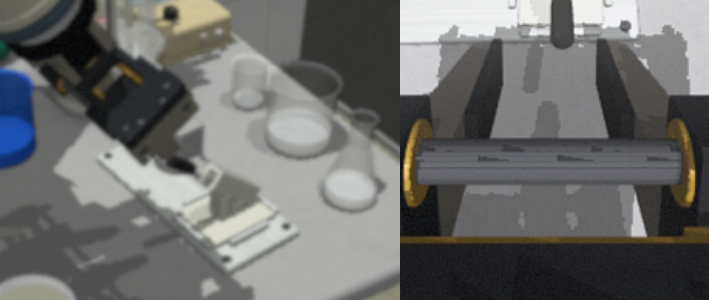

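The cap (its end at about (265,220) in the wrist image) sits between the fingers, within about 2 mm of the prediction, so I'll advance and close.

>>> {"op": "move_arm", "data": {
  "targets": [
    [[-0.02, 0, 0], [0.005, 0.006, 0], 0.04],
    [[0, 0, 0], [0, 0, 0.025], 0.04],
    [[0, 0, 0], [0, 0, 0.025], 0.04],
    [[0, 0, 0], [0, 0, 0.013], 0.04],
    [[0, 0, 0], [0, 0, 0], 0.04]
  ]
}}

```text
time_s: 12.45
position: [0.4532, -0.2194, 0.1076]
tcp_rot: [[0.836, 0.126, 0.534], [0.107, -0.992, 0.067], [0.538, 0.001, -0.843]]
ft_force: [1.4, 0.5, -0.4]
finger_gap: 0.438
grasp_force: 0.0
```

```bash
python3 - <<'E'
from h import *
s=manip.get_state();print(s['position'],s['ft_force'])
R=Rt(32); z=R[:,2]; rel(cap+.005*z,R)
E
```

```text
[ 0.45316512 -0.21944684  0.10758012] [ 1.3560771   0.51919593 -0.38356392]
shift [-0.0039 -0.0037  0.003 ] dist 0.006
rot [ 0.0044 -0.0094 -0.0045]
```

>>> {"op": "move_arm", "data": {
  "targets": [
    [[0, 0, 0], [-0.004, -0.0035, 0.002], 0.03],
    [[0, 0, 0], [0, 0, 0], 0.02],
    [[0, 0, 0], [0, 0, 0], 0.01],
    [[0, 0, 0], [0, 0, 0], 0.005],
    [[0, 0, 0], [0, 0, 0], 0.005],
    [[0, 0, 0], [0, 0, 0], 0.005],
    [[0, 0, 0], [0, 0, 0], 0.005]
  ]
}}

```text
time_s: 13.15
position: [0.4496, -0.2166, 0.104]
tcp_rot: [[0.836, 0.125, 0.534], [0.106, -0.992, 0.066], [0.538, 0.001, -0.843]]
ft_force: [-5.0, -0.8, 10.3]
finger_gap: 0.132
grasp_force: 30.0
```

```bash
python3 - <<'E'
from h import *
s=manip.get_state();print(s['position'],s['ft_force'],s['ft_torque'],s['finger_gap']*91.9)
rel(s['position']-.09*u)
E
```

```text
[ 0.44958184 -0.21659958  0.10404276] [-5.03447754 -0.8079509  10.28806595] [ 0.00731791  0.03937868 -0.01166884] 12.172114317751891
shift [-0.027   0.0006 -0.0859] dist 0.09
```

>>> {"op": "move_arm", "data": {
  "targets": [
    [[0, 0, 0], [-0.0045, 0.0001, -0.0143], 0.005],
    [[0, 0, 0], [-0.0045, 0.0001, -0.0143], 0.005],
    [[0, 0, 0], [-0.0045, 0.0001, -0.0143], 0.005]
  ]
}}

```text
time_s: 13.45
position: [0.4148, -0.2208, 0.1327]
tcp_rot: [[0.837, 0.126, 0.533], [0.106, -0.992, 0.067], [0.537, 0.0, -0.843]]
ft_force: [0.5, -0.0, 0.2]
finger_gap: 0.133
grasp_force: 30.0
```

```bash
python3 - <<'E'
from h import *
s=manip.get_state();d=s['position']-np.array([.4496,-.2166,.1040]);a=-d@u;print('along',a,'off',d+a*u,s['ft_force'],s['joint_positions'])
rel(np.array([.4496,-.2166,.1040])-.09*u)
E
```

```text
along 0.04526476211305868 off [-0.00038271  0.00036985 -0.00039379] [ 0.54374367 -0.02666525  0.23215325] [-46.85376623   8.84783199 134.45894014  60.00129888  30.13395984
 -15.60911902]
shift [-0.013   0.0007 -0.0428] dist 0.045
```

Sliding out cleanly with next to no force, so I'll continue along the axis.

>>> {"op": "move_arm", "data": {
  "targets": [
    [[0, 0, 0], [-0.0045, 0.0002, -0.0143], 0.005],
    [[0, 0, 0], [-0.0045, 0.0002, -0.0143], 0.005],
    [[0, 0, 0], [-0.0045, 0.0002, -0.0143], 0.005]
  ]
}}

```text
time_s: 13.75
position: [0.3803, -0.2256, 0.1615]
tcp_rot: [[0.837, 0.125, 0.533], [0.106, -0.992, 0.067], [0.537, 0.001, -0.844]]
ft_force: [-0.1, -0.3, -0.6]
finger_gap: 0.13
grasp_force: 30.0
```

```bash
python3 - <<'E'
from h import *
s=manip.get_state();d=s['position']-np.array([.4496,-.2166,.1040]);a=-d@u;print('along',a,'off',d+a*u,s['ft_force'],s['joint_positions'])
T=s['tcp_rot'];print('up/back in tool',T.T@np.array([-.3,0,.95]),T.T@Z)
E
```

```text
along 0.09048382361407413 off [-0.0005781   0.00013235 -0.00066203] [-0.07993788 -0.25378962 -0.61759281] [-51.97924215   3.24542596 135.10950263  52.38681187  35.56303847
 -11.30219649]
up/back in tool [ 0.25874641 -0.03714616 -0.96133785] [ 5.36703992e-01  5.03389152e-04 -8.43770450e-01]
```

The electrode is out by 90 mm (the well is 67 mm deep). I'll go straight up next, then turn it upright.

>>> {"op": "move_arm", "data": {
  "targets": [
    [[0, 0, 0], [0.0161, 0, -0.0253], 0.005],
    [[0, 0, 0], [0.0215, 0, -0.0338], 0.005],
    [[0, 0, 0], [0.0215, 0, -0.0338], 0.005],
    [[0, 0, 0], [0.0215, 0, -0.0338], 0.005],
    [[0, 0, 0], [0.0215, 0, -0.0338], 0.005],
    [[0, 0, 0], [0, 0, 0], 0.005]
  ]
}}

```text
time_s: 14.35
position: [0.3822, -0.2274, 0.3571]
tcp_rot: [[0.834, 0.125, 0.538], [0.109, -0.992, 0.061], [0.541, 0.008, -0.841]]
ft_force: [-0.1, -0.4, -0.5]
finger_gap: 0.124
grasp_force: 30.0
```

>>> {"op": "move_arm", "data": {
  "targets": [
    [[0, -0.125, 0], [0, 0, 0], 0.005],
    [[0, -0.125, 0], [0, 0, 0], 0.005],
    [[0, -0.125, 0], [0, 0, 0], 0.005],
    [[0, -0.125, 0], [0, 0, 0], 0.005],
    [[0, -0.125, 0], [0, 0, 0], 0.005],
    [[0, -0.125, 0], [0, 0, 0], 0.005],
    [[0, -0.122, 0], [0, 0, 0], 0.005],
    [[0, 0, 0], [0, 0, 0], 0.005]
  ]
}}

```text
time_s: 15.15
position: [0.382, -0.2249, 0.3489]
tcp_rot: [[0.944, 0.128, -0.304], [0.122, -0.992, -0.037], [-0.306, -0.002, -0.952]]
ft_force: [0.7, -0.6, -0.4]
finger_gap: 0.129
grasp_force: 30.0
```

```bash
python3 - <<'E'
from h import *
s=manip.get_state();print(s['position'],s['joint_positions'])
R=Rt(-18); z=R[:,2]; tip=np.array([.659,-.120,.086+.045]); tcp=tip+.116*Z+.005*z; print(tcp)
rel([tcp[0],tcp[1],s['position'][2]],R); rel(tcp)
grab('top','t5.png');grab('side','s5.png')
cv2.imwrite('pics/c5.png',np.hstack([cv2.resize(cv2.imread('pics/t5.png')[100:300,150:400],(400,320)),cv2.resize(cv2.imread('pics/s5.png')[50:300,130:400],(346,320))]))
E
```

```text
[ 0.38203037 -0.22489661  0.34894202] [-23.69001461   6.78224667  97.70991121  -8.98738993  90.93595
  60.01897   ]
[ 0.65746849 -0.12020435  0.24224472]
shift [ 0.2729 -0.0686 -0.0875] dist 0.295
rot [-0.0031 -0.0033 -0.0036]
shift [ 0.3055 -0.0684  0.0141] dist 0.313
```

View pics/c5.png

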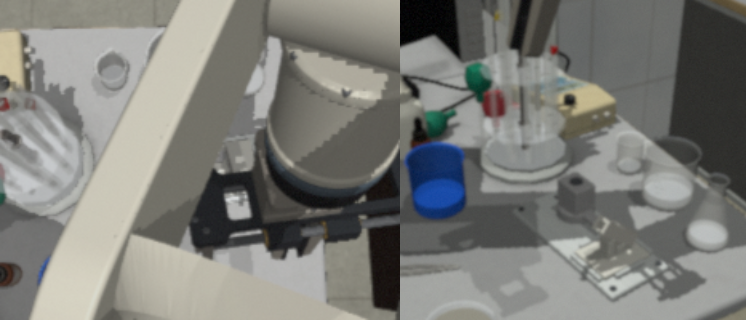

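The side crop shows the clamp arm lying over the foot (600,225) and the holder still in its dock. I'll move over the beaker at this height.

>>> {"op": "move_arm", "data": {
  "targets": [
    [[0, 0, 0], [0.034, -0.0086, -0.0109], 0.005],
    [[0, 0, 0], [0.034, -0.0086, -0.0109], 0.005],
    [[0, 0, 0], [0.034, -0.0086, -0.0109], 0.005],
    [[0, 0, 0], [0.034, -0.0086, -0.0109], 0.005],
    [[0, 0, 0], [0.034, -0.0086, -0.0109], 0.005],
    [[0, 0, 0], [0.034, -0.0086, -0.0109], 0.005],
    [[0, 0, 0], [0.034, -0.0086, -0.0109], 0.005],
    [[0, 0, 0], [0.034, -0.0086, -0.0109], 0.005]
  ]
}}

```text
time_s: 16.05
position: [0.6561, -0.1218, 0.3537]
tcp_rot: [[0.947, 0.124, -0.295], [0.119, -0.992, -0.037], [-0.297, -0.0, -0.955]]
ft_force: [-0.4, 0.2, -0.4]
finger_gap: 0.129
grasp_force: 30.0
```

>>> {"op": "move_arm", "data": {
  "targets": [
    [[0, 0, 0], [0, 0, 0], 0.005],
    [[0, 0, 0], [0, 0, 0], 0.005]
  ]
}}

```text
time_s: 16.25
position: [0.655, -0.122, 0.3527]
tcp_rot: [[0.947, 0.125, -0.297], [0.12, -0.992, -0.037], [-0.299, -0.0, -0.954]]
ft_force: [0.0, -0.4, -0.2]
finger_gap: 0.131
grasp_force: 30.0
```

```bash
python3 - <<'E'
from h import *
s=manip.get_state();print(s['position'])
rel((.6575,-.1202,.2422),Rt(-18))
grab('side','s6.png');grab('wrist','w6.png')
sd=load('s6.png');tip=s['position']-.005*s['tcp_rot'][:,2]-.116*Z
print('pred cap,tip side',proj(sd,tip+.116*Z),proj(sd,tip))
a=cv2.imread('pics/s6.png')[20:230,240:450];b=cv2.imread('pics/w6.png')
cv2.imwrite('pics/c6.png',np.hstack([cv2.resize(a,(400,400),interpolation=cv2.INTER_CUBIC),cv2.resize(b,(400,300))[:,:].repeat(1,0) if 0 else cv2.copyMakeBorder(cv2.resize(b,(400,300)),0,100,0,0,0)]))
E
```

```text
[ 0.65501707 -0.12198434  0.35272892]
shift [ 0.0356 -0.0014  0.1047] dist 0.111
rot [-0.0024 -0.0102 -0.0066]
pred cap,tip side [356.81497527  23.50096864] [348.60403564  92.24121312]
```

View pics/c6.png

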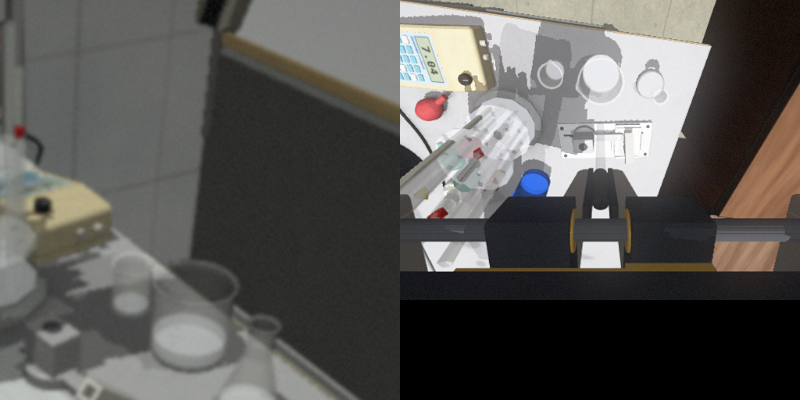

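The wrist part of the picture shows the cap at about (600,190) with the glass stem running ahead of it to about (603,120), still gripped; the wide beaker is undisturbed. I'll descend and check numerically by image difference.

>>> {"op": "move_arm", "data": {
  "targets": [
    [[0, -0.01, -0.006], [0.006, -0.0002, 0.0175], 0.005],
    [[0, 0, 0], [0.006, -0.0002, 0.0175], 0.005],
    [[0, 0, 0], [0.006, -0.0002, 0.0175], 0.005],
    [[0, 0, 0], [0.006, -0.0003, 0.0175], 0.005],
    [[0, 0, 0], [0.006, -0.0003, 0.0175], 0.005],
    [[0, 0, 0], [0.0055, -0.0002, 0.017], 0.005],
    [[0, 0, 0], [0, 0, 0], 0.005],
    [[0, 0, 0], [0, 0, 0], 0.005]
  ]
}}

```text
time_s: 17.15
position: [0.6562, -0.1199, 0.2419]
tcp_rot: [[0.942, 0.131, -0.309], [0.125, -0.991, -0.039], [-0.311, -0.002, -0.95]]
ft_force: [-0.2, 0.3, -0.3]
finger_gap: 0.127
grasp_force: 30.0
```

```bash
python3 - <<'E'
from h import *
s=manip.get_state();print(s['position']); rel((.6575,-.1202,.2422),Rt(-18))
grab('side','s7.png'); sd=load('s7.png');cp=s['position']-.005*s['tcp_rot'][:,2]
print('pred',[proj(sd,cp-k*Z).round(1) for k in(-.018,0,.018,.06,.116)])
a=cv2.imread('pics/s7.png').astype(int);b=cv2.imread('pics/s6.png').astype(int)
D=(a-b).sum(2)
for v in range(90,190,5):
    r=D[v,320:380]; i=np.where(abs(r)>25)[0]+320; print(v,i.tolist())
E
```

```text
[ 0.65617451 -0.11987734  0.24193362]
shift [ 0.0011  0.0005 -0.0006] dist 0.001
rot [-0.0023  0.0021 -0.0006]
pred [array([350. ,  78.8]), array([348.8,  88.8]), array([347.6,  98.6]), array([345. , 120.5]), array([341.7, 148. ])]
90 [335, 336, 337, 338, 339, 340, 341, 342, 343, 344, 345, 346, 347, 349, 350, 351, 352, 353, 354, 355, 356, 357, 358, 359]
95 [335, 336, 337, 338, 339, 340, 341, 342, 343, 344, 345, 346, 348, 349, 350, 351, 352, 353, 354, 355, 357, 358]
100 [343, 344, 345, 347, 348, 349, 350]
105 [343, 344, 345]
110 [342, 343, 344]
115 [341, 342, 343, 344]
120 [341, 342, 343]
125 [340, 341, 342]
130 [339, 340, 341, 342]
135 [339, 340, 341]
140 [338, 339, 340, 341]
145 [338, 339, 340]
150 []
155 []
160 [320, 321, 322, 324]
165 [322, 323, 324, 325, 326, 327, 329, 330]
170 [329, 330, 331, 332, 333, 334, 335, 336]
175 [332, 333, 334, 335, 336, 337, 338, 339, 340, 341]
180 [343]
185 []
```

The stem shows from row 100 to about row 148, with the predicted slope and end (row 148). It is upright, within a few mm sideways, and still, so I'll hand in.

```bash
python3 -c "
from h import *
print(manip.sign_off())"
```

```text
the job is handed in; nothing more can be done
None
```

I turned the collar to its hard stop and handed in with the electrode held still and upright, its tip about 4 cm above the middle of the wide beaker; the simulator gave no verdict.

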